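Stand the blue tumbler upside down on the drying mat

ROBOT

A 6-joint arm with a two-finger parallel gripper is mounted at the origin on the work surface. World frame = base frame: x ahead of the robot, y to its left, z up, the work surface at z = 0. Lengths are in mm, angles in degrees, forces in N, time in s.
With the tool pointing down it reaches from about 350 to 850 mm from the base axis. Payload 8.1 kg.
Tool frame: the origin (TCP) lies midway between the tips of the shut fingers; the grasp point (between the pads) lies 19 mm behind it; z points along the fingers, y is the direction in which the jaws open and shut (so a half turn about z gives the same grasp; the last joint's range is limited). The gripper opens to 85 mm and grips with 20 to 120 N. Pads are 22 mm wide; open, the fingers measure 114 mm over their backs; the gripper's body (76 mm by 85 mm) begins 54 mm behind the grasp point. The pads swing forward as they close: fully open they stand 13 mm farther back than shut.
Start: joints at [-68.721, 7.471, 85.268, -0, 87.261, -4.893], TCP at [264.667, -538.476, 231.292] pointing down, gripper open.
Joint ranges: [-169.43, 169.43], [-51.17, 129.36], [1.28, 143.12], [-76.62, 256.62], [0, 156.53], [-152.29, 152.29]. Speed limits (degrees/s): [136.94, 136.94, 159.86, 180, 180, 180].

INTERFACE

Orientations are given as [roll, pitch, yaw] about the fixed x, y, z axes, in that order (R = Rz(yaw) Ry(pitch) Rx(roll)).
In Python, from bench import telemetry, snapshot, camera_params, job gives the robot as it stands. The module is installed in compiled form; this text tells all that it offers.
- The arm moves only by the shell command python3 -m jog 'ROWS' [FORCE]. ROWS is JSON, a list that holds one entry, the list of rows, each a list of 7 numbers: the shift along the tool's x, y, z in units of 50 mm (1.0 is 50 mm), then the turn, a rotation vector about the tool's x, y, z in units of 2 pi rad (1.0 is 2 pi rad), then the opening, from 0 (shut) to 1 (fully open). In form: [[[dx, dy, dz, rx, ry, rz, claw], ...]]. A call has 1 to 12 rows; each row shifts and turns the commanded pose from where the row before left it, along the tool's axes as they then stand; what a row does not reach is not made up. A row lasts 1/8 s, in which the tool goes at most 62.5 mm and 10.7 degrees, less where a joint would pass 70% of its speed; a pose out of reach is approached as far as the arm can. A call with a number of a shift or a turn outside -1 to 1 is refused whole. A call with a gripper value outside its range is refused whole. The fingers move at their own pace and stop on an object; FORCE is the grip in N (left out, the last holds). Time passes only in rows, so rows that do not move let the fingers close. It gives the time, the measured TCP pose, the force and the opening at its end, in the units of the state.
- telemetry.sense(): the state, without advancing time (a new reading comes with each control period).
- snapshot(name): name is "scene" or "top" or "wrist"; returns (picture, depth): 400x640x3 uint8, red, green, blue; 400x640 float32, mm along the optical axis (not along the pixel's ray), 0 where there is no reading.
- camera_params(name): a dict with "K" (3x3 intrinsics, pixels), "extrinsics" (4x4, takes a point from camera to world coordinates). Camera axes: x right, y down, z forward; pixel columns grow to the right and rows downward; lengths in mm; the calibration is good to about 2 mm. The wrist camera is an equidistant fisheye: a pixel r from the principal point sees the ray r / f radians off the axis. A picture is of the moment at which its call begins: read the wrist's pose just before it. camera_params takes no time and is no camera call; for the wrist camera it gives the pose at the moment of the call.
- job.hand_in(): hands the job in, once; it reports no verdict.
The state is a dict: "time": time; "joint_pos": joint angles; "qd": joint speeds; "joint_efforts": joint torques, N m; "tool_pos": TCP position; "tcp_rot": TCP orientation; "ft_force": force on the tool from outside, world axes, zero at the start; "wrist_torque": the same for the moment, N m; "finger_gap": finger opening in mm.
Only numpy, scipy, OpenCV 4.12 (cv2) and the standard library are available. Lean on these libraries where they do the work, as an engineer would, in place of code of your own. Each camera call takes 0.05 s, during which the arm holds its last target. There are 200 camera calls.

TASK

Take the blue tumbler, which lies on its side in the wire draining rack, turn it mouth down and stand it upside down on the dark drying mat, with its whole rim on the mat. Set it down gently rather than dropping it, let go, and leave the red and the yellow tumbler lying where they are in the rack.

Things in the scene. Friction and masses are not known exactly. Their poses are not given: they have to be found in the camera images.
- blue_mid (a point): centre (on the axis, half-way up) of the blue tumbler: a straight plastic cup, 58 mm across, 90 mm tall, wall 3 mm, 90 g. z runs along its axis from the closed base (45 mm behind) to the open mouth (45 mm ahead). It starts on its side, centre 65 mm above the table, mouth away from the robot and 12 degrees below level. A tilted grip across its sides, about 12 mm nearer the base, can turn it over
- mat: square dark ribbed drying mat, 130 x 130 mm and 6 mm thick, fixed flat on the steel table; origin at the centre of its underside, z up, x and y along its edges
- red_mid (a point): centre of the red tumbler, same size, axes and attitude as the blue one, in another of the rack's three places, 115 mm apart; leave it. Each tumbler rests on two 8 mm wires along it, 20 mm to either side of its axis and 26 mm below it, with a low wire stop before its mouth; above them its sides are free for fingers. Two foot bars cross the rack, 11 mm high
- yellow_mid (a point): centre of the yellow tumbler, same size, axes and attitude as the blue one, in the remaining place of the rack; leave it alone
Things that resemble listed ones, but are neither listed nor needed, are in the scene too. Of the things that look like the part that bears blue_mid, the largest one is meant.

How it is judged:
By the outcome, as a careful person would: the job done as asked, in the order asked, and still so for the second after the job is handed in, with the robot touching nothing.
It also fails if it takes over 35 s, if anything falls off the work surface, if the arm or the gripper's body presses on something with over 40 N, if the wrist force passes 120 N, or if a joint passes its speed limit or range.

## Working session

There is one attempt and no reset: what is moved stays moved. The work goes in short steps, Python scripts to look and compute and a shell command to move; the robot and the scene stay as the last step left them, time stands still between calls to the robot, and variables do not carry over. Pictures are saved under pics/ and viewed, about 8 in all and at most 12, crops included, and the job is handed in when it is done.

```bash
mkdir -p pics
python3 - <<'E'
from bench import telemetry,snapshot,camera_params
import cv2,numpy as np
print(telemetry.sense())
for n in("scene","top"):
    im,d=snapshot(n); cv2.imwrite(f"pics/{n}0.png",im[:,:,::-1]); np.savez(f"{n}0.npz",im=im,d=d)
    p=camera_params(n);print(n,np.round(p["K"],2).tolist(),np.round(p["extrinsics"],4).tolist())
E
```

```text
{'time': 0.0, 'joint_pos': array([-6.87202384e+01,  7.51454394e+00,  8.53297166e+01, -1.49493886e-03,
        8.72609424e+01, -4.89524953e+00]), 'qd': array([ 0.05367713, -0.05901264,  0.07607439,  0.09464609, -0.02444548,
        0.13134897]), 'joint_efforts': array([ 5.49596207e-04, -5.69404328e+01, -5.00543797e+01, -1.53887404e-04,
        1.46918610e-02, -6.08705491e-06]), 'tool_pos': array([ 264.45983889, -537.96209143,  230.24611592]), 'tcp_rot': array([-1.79895053e+02, -7.48976595e-03,  2.61750770e+01]), 'ft_force': array([-0.40304932,  0.04650427,  0.62028572]), 'wrist_torque': array([-0.0191713 , -0.02207852, -0.00858172]), 'finger_gap': 85.51219937713336}
scene [[472.25, 0.0, 317.36], [0.0, 472.25, 201.7], [0.0, 0.0, 1.0]] [[-0.7635, 0.5049, -0.4028, 909.9907], [0.6457, 0.6086, -0.4611, 421.1304], [0.0123, -0.6121, -0.7907, 842.0754], [0.0, 0.0, 0.0, 1.0]]
top [[456.61, 0.0, 317.21], [0.0, 456.61, 197.44], [0.0, 0.0, 1.0]] [[0.0215, -0.9856, 0.1675, 360.5642], [-0.9998, -0.0203, 0.0089, -7.1642], [-0.0054, -0.1676, -0.9858, 896.6448], [0.0, 0.0, 0.0, 1.0]]
```

View pics/scene0.png

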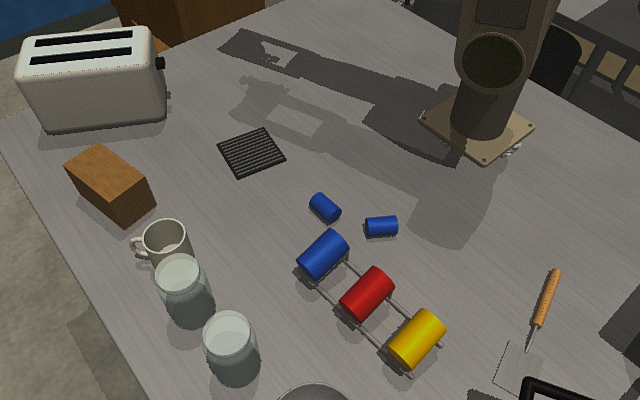

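View pics/top0.png

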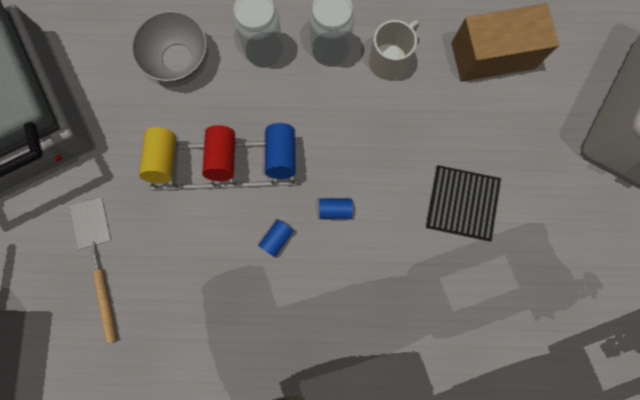

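The top view shows three blue candidates: (280,151) in the rack, and loose ones at (336,209) and (276,238). The one in the rack is the largest and lies on its side beside red and yellow, so it fits. The mat is at (464,203) in top and (251,152) in scene. Next I measure them and make one confirming crop.

```bash
cat > h.py <<'E'
import numpy as np,cv2
from bench import camera_params
from scipy.optimize import least_squares
HUE=dict(blue=(105,130),red=(0,6),yellow=(20,32))
def mask(im,c):
    h=cv2.cvtColor(im,cv2.COLOR_RGB2HSV); a,b=HUE[c]
    return cv2.inRange(h,(a,130,50),(b,255,255))
def largest(m):
    n,l,s,_=cv2.connectedComponentsWithStats(m); return l==1+np.argmax(s[1:,4])
def pts(n,d,m):
    p=camera_params(n);K=p["K"];E=p["extrinsics"]
    v,u=np.nonzero(m&(d>0)); z=d[v,u]
    return (np.c_[(u-K[0,2])/K[0,0]*z,(v-K[1,2])/K[1,1]*z,z])@E[:3,:3].T+E[:3,3]
def onplane(n,uv,z):
    p=camera_params(n);K=p["K"];E=p["extrinsics"];uv=np.atleast_2d(uv)
    r=np.c_[(uv[:,0]-K[0,2])/K[0,0],(uv[:,1]-K[1,2])/K[1,1],np.ones(len(uv))]@E[:3,:3].T
    return E[:3,3]+r*((z-E[2,3])/r[:,2])[:,None]
def axis(x): 
    return np.array([np.cos(x[3])*np.cos(x[2]),np.cos(x[3])*np.sin(x[2]),np.sin(x[3])])
def cyl(P):
    c0=P.mean(0)
    def f(x):
        a=axis([0,0,x[2],x[3]]); q=P-[c0[0],c0[1]+x[0],c0[2]+x[1]]
        return np.linalg.norm(q-np.outer(q@a,a),axis=1)-29
    r=least_squares(f,[0,-25,0,-.2],loss='soft_l1'); a=axis([0,0,r.x[2],r.x[3]])
    o=c0+[0,r.x[0],r.x[1]]; t=(P-o)@a; lo,hi=np.percentile(t,[.5,99.5])
    return o+a*(lo+hi)/2,np.degrees(r.x[2:]),hi-lo,np.sqrt(np.mean(r.fun**2))
E
python3 - <<'E'
from h import *
np.set_printoptions(precision=1,suppress=True)
D={n:np.load(n+"0.npz") for n in("top","scene")}
for c in HUE:
    L=[]
    for n in D:
        m=largest(cv2.erode(mask(D[n]["im"],c),np.ones((3,3)))if 0 else mask(D[n]["im"],c)); 
        me=cv2.erode(m.astype(np.uint8),np.ones((3,3)))>0
        L.append(pts(n,D[n]["d"],me)); print(c,n,m.sum(),*cyl(L[-1]))
    print(c,"both",*cyl(np.vstack(L)))
for n,(x,y,w,h) in dict(top=(415,150,100,105),scene=(205,115,95,75)).items():
    im=D[n]["im"];roi=im[y:y+h,x:x+w]
    m=np.uint8(roi.max(2)<60)*255; m=cv2.morphologyEx(m,cv2.MORPH_CLOSE,np.ones((7,7)));l=largest(m)
    cs,_=cv2.findContours(l.astype(np.uint8),0,1);q=cv2.approxPolyDP(cv2.convexHull(cs[0]),5,True)[:,0]+[x,y]
    P=onplane(n,q,6); print("mat",n,q.tolist(),P.tolist(),P.mean(0))
    print("edges",[np.round([np.linalg.norm(P[i]-P[i-1]),np.degrees(np.arctan2(*(P[i]-P[i-1])[1::-1]))],1).tolist() for i in range(len(P))])
    full=np.zeros(im.shape[:2],bool);full[y:y+h,x:x+w]=l; print("z",np.median(pts(n,D[n]["d"],full)[:,2]))
a=cv2.resize(D["top"]["im"][110:270,130:360],None,fx=3,fy=3)
cv2.imwrite("pics/crop1.png",a[:,:,::-1])
E
```

```text
blue top 1520 [586.1  72.   65.4] [  3.3 -12.1] 86.38481415235411 5.9033162119849685
blue scene 1898 [  431.4 -2365.6  -591.2] [-1.5 11.2] 594.2821816920552 26.474147885208826
blue both [  563.1 -1157.8  -248.1] [-1350.6  -345.5] 2592.2854983457173 58.34027686489519
red top 1575 [579.9 186.7  65.4] [  3.5 -12.3] 86.7375786585702 5.413144309062387
red scene 1614 [583.1 185.4  63.9] [  3.4 -12.5] 85.64573577998041 1.3171791579219794
red both [580.9 185.8  64.6] [  3.4 -12.5] 88.81510060532625 4.097765886900257
yellow top 1677 [573.3 301.8  65.3] [  3.2 -12.4] 87.06059995835346 5.659442518447846
yellow scene 2011 [576.2 300.4  63.7] [  3.4 -12.2] 86.60325648132161 1.3363272510277897
yellow both [574.5 300.8  64.4] [  3.2 -12.3] 89.26600221283425 3.9903120017361338
mat top [[437, 166], [499, 178], [490, 240], [427, 227]] [[580.5282156694522, -237.1738339701835, 6.0], [558.504565597254, -359.71956018844276, 6.0], [434.87718795868096, -336.7152423753222, 6.0], [457.6855356305778, -214.91785420515342, 6.0]] [ 507.9 -287.1    6. ]
edges [[124.8, -10.3], [124.5, -100.2], [125.7, 169.5], [123.9, 79.4]]
z 6.78991371558044
mat scene [[263, 127], [286, 160], [237, 179], [217, 144]] [[435.3488195500382, -338.39949940273715, 6.0], [460.33300186876113, -211.09936454081316, 6.000000000000114], [584.5979404642128, -236.20506835409793, 6.0], [558.3737914541782, -361.5312984760595, 6.000000000000114]] [ 509.7 -286.8    6. ]
edges [[125.2, 169.4], [129.7, 78.9], [126.8, -11.4], [128.0, -101.8]]
z 5.976986793641345
```

View pics/crop1.png

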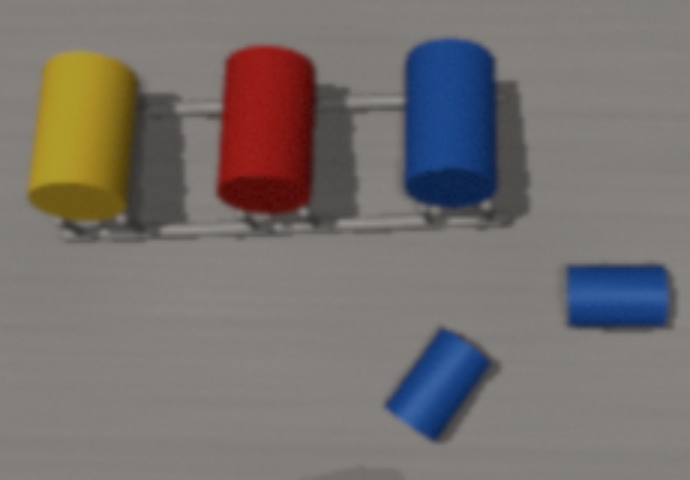

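The crop confirms that the rack's right-hand tumbler (450,120) is the largest blue one, with its base towards the robot. The small loose ones at (617,296) and (438,385) are decoys. Blue centre is about (587.5, 71.3, 65), yaw 3.3°, tilted 12° down. The mat centre is about (508.8, -287, 6 top).

The grip will tilt about 40° to the cup axis. I start with the pre-grasp.

```bash
cat > plan.py <<'E'
import numpy as np
from scipy.spatial.transform import Rotation as R
from bench import telemetry
def tool(theta,yaw):  # tool z theta deg below horizontal, heading yaw
    t,w=np.radians([theta,yaw]);f=np.array([np.cos(w),np.sin(w),0]);u=np.array([0,0,1.])
    z=np.cos(t)*f-np.sin(t)*u;x=np.sin(t)*f+np.cos(t)*u
    return R.from_matrix(np.c_[x,np.cross(z,x),z])
def now():
    s=telemetry.sense();return s["tool_pos"],R.from_euler("xyz",s["tcp_rot"],degrees=True)
def rows(p0,r0,p1,r1,vmax=50,wmax=10,nmin=1):
    w=(r0.inv()*r1).as_rotvec();n=nmin
    while 1:
        S=sum((r0*R.from_rotvec(w*k/n)).as_matrix() for k in range(n));d=np.linalg.solve(S,np.asarray(p1)-p0)
        if np.linalg.norm(d)<=vmax and np.degrees(np.linalg.norm(w))/n<=wmax:break
        n+=1
    print(n,"x",np.round(d/50,3).tolist(),np.round(w/n/2/np.pi,4).tolist())
E
python3 - <<'E'
from plan import *
C=np.array([587.5,71.3,65]);T=tool(52,3.3);z=T.as_matrix()[:,2];a=tool(12,3.3).as_matrix()[:,2]
g=C-12*a+19*z;p,r=now();print(g,g-120*z)
rows(p,r,g-120*z,T)
rows(g-120*z,T,g,T,25)
E
```

```text
[587.45986349  71.29768574  52.52273597] [513.702992    67.04489129 147.0840264 ]
14 x [0.53, -0.747, 0.279] [-0.0015, 0.0074, 0.0044]
5 x [-0.0, 0.0, 0.48] [0.0, 0.0, 0.0]
```

```bash
python3 -m jog '[[[0.53,-0.747,0.279,-0.0015,0.0074,0.0044,1],[0.53,-0.747,0.279,-0.0015,0.0074,0.0044,1],[0.53,-0.747,0.279,-0.0015,0.0074,0.0044,1],[0.53,-0.747,0.279,-0.0015,0.0074,0.0044,1],[0.53,-0.747,0.279,-0.0015,0.0074,0.0044,1],[0.53,-0.747,0.279,-0.0015,0.0074,0.0044,1],[0.53,-0.747,0.279,-0.0015,0.0074,0.0044,1]]]'
python3 -m jog '[[[0.53,-0.747,0.279,-0.0015,0.0074,0.0044,1],[0.53,-0.747,0.279,-0.0015,0.0074,0.0044,1],[0.53,-0.747,0.279,-0.0015,0.0074,0.0044,1],[0.53,-0.747,0.279,-0.0015,0.0074,0.0044,1],[0.53,-0.747,0.279,-0.0015,0.0074,0.0044,1],[0.53,-0.747,0.279,-0.0015,0.0074,0.0044,1],[0.53,-0.747,0.279,-0.0015,0.0074,0.0044,1],[0,0,0,0,0,0,1],[0,0,0,0,0,0,1]]]'
python3 - <<'E'
from plan import *
from bench import snapshot,camera_params
import cv2
s=telemetry.sense();print(s["time"],s["joint_pos"],s["tool_pos"],s["tcp_rot"])
p=camera_params("wrist");im,d=snapshot("wrist");cv2.imwrite("pics/w1.png",im[:,:,::-1]);np.savez("w1.npz",im=im,d=d,**p)
print(p)
C=np.array([587.5,71.3,65]);T=tool(52,3.3);z=T.as_matrix()[:,2];a=tool(12,3.3).as_matrix()[:,2]
g=C-12*a+19*z;pp,r=now();rows(pp,r,g,T,25)
E
```

```text
time: 0.98
tool_pos: [353.4, -224.0, 155.1]
tcp_rot: [178.0, -19.0, 15.2]
ft_force: [0.9, -0.1, -0.2]
finger_gap: 85.4
time: 2.1
tool_pos: [519.6, 65.5, 148.7]
tcp_rot: [-179.9, -37.3, 3.3]
ft_force: [0.3, -0.9, -0.4]
finger_gap: 85.5
2.1 [  0.21167432 -39.06603724 140.05851014   2.91165926  41.74457939
  85.40844928] [519.58622022  65.45778325 148.66073484] [-179.90555563  -37.34261783    3.25222563]
{'K': array([[309.70691629,   0.        , 318.69289231],
       [  0.        , 309.70691629, 206.01281781],
       [  0.        ,   0.        ,   1.        ]]), 'extrinsics': array([[ 5.75472013e-02, -9.24209164e-01,  3.77525814e-01,
         4.85718615e+02],
       [-9.98341605e-01, -5.26919536e-02,  2.31861731e-02,
         6.33250630e+01],
       [-1.53630102e-03, -3.78234026e-01, -9.25708735e-01,
         3.01254975e+02],
       [ 0.00000000e+00,  0.00000000e+00,  0.00000000e+00,
         1.00000000e+00]])}
5 x [-0.02, -0.011, 0.471] [-0.0, 0.0003, -0.0001]
```

View pics/w1.png

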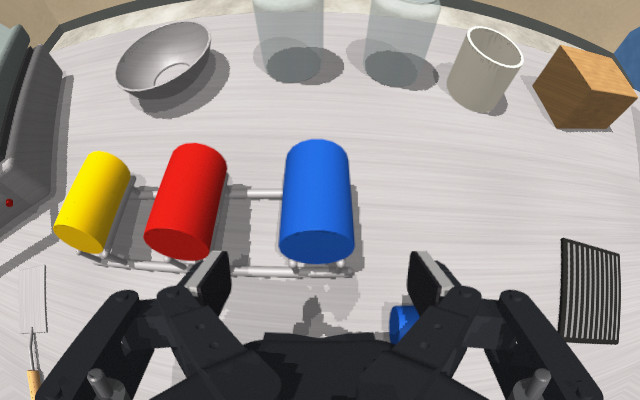

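The wrist view shows the blue cup (317,200) centred between the fingers (pads at 215 and 425), with the base end towards the gripper. I refine the cup pose with this near view.

Run:
```python
from plan import *; from h import *
f=np.load("w1.npz");K,E,im,d=f["K"],f["extrinsics"],f["im"],f["d"]
for c in("blue","red"):
    m=cv2.erode(largest(mask(im,c)).astype(np.uint8),np.ones((3,3)))>0
    v,u=np.nonzero(m&(d>0));x,y=(u-K[0,2])/K[0,0],(v-K[1,2])/K[0,0];t=np.hypot(x,y);k=np.tan(t)/t
    z=d[v,u];P=np.c_[x*k*z,y*k*z,z]@E[:3,:3].T+E[:3,3]
    top=P[P[:,2]>65]; print(c,cyl(top),cyl(P)[0],P[:,0].min(),P[:,0].max())
```

```text
blue (array([585.51487089,  71.62532119,  63.66451221]), array([  3.28895603, -11.90859582]), np.float64(87.37529560928785), np.float64(5.843204458099452)) [585.36489995  71.62396245  63.7716221 ] 537.8364224499269 636.1482466316397
red (array([579.10225547, 186.49652896,  63.6628855 ]), array([  3.52668278, -11.92219758]), np.float64(87.91904430435804), np.float64(5.471548875711832)) [579.00029036 186.57619773  63.78779456] 531.5033575347272 629.5913266541525
```

Agrees within 2 mm. Advance, then close.

```bash
python3 -m jog '[[[-0.02,-0.01,0.47,0,0.0003,0,1],[-0.02,-0.01,0.47,0,0.0003,0,1],[-0.02,-0.01,0.47,0,0.0003,0,1],[-0.02,-0.01,0.47,0,0.0003,0,1],[-0.02,-0.01,0.46,0,0.0003,0,1],[0,0,0,0,0,0,1],[0,0,0,0,0,0,1]]]' && python3 -m jog '[[[0,0,0,0,0,0,0],[0,0,0,0,0,0,0],[0,0,0,0,0,0,0],[0,0,0,0,0,0,0],[0,0,0,0,0,0,0],[0,0,0,0,0,0,0]]]' 40
python3 - <<'E'
from plan import *
s=telemetry.sense();print(s)
E
```

```text
time: 3.02
tool_pos: [587.5, 70.3, 54.4]
tcp_rot: [-179.9, -38.0, 3.0]
ft_force: [-0.1, 0.7, 0.3]
finger_gap: 85.8
time: 3.78
tool_pos: [588.6, 71.8, 55.3]
tcp_rot: [-179.9, -38.1, 3.2]
ft_force: [-3.1, -2.0, 6.7]
finger_gap: 57.7
{'time': 3.775, 'joint_pos': array([  1.17118707, -12.33194115, 133.16152493,   3.72148905,
        21.09041789,  84.96864521]), 'qd': array([-0.10400812,  0.01872709,  0.00567266,  0.01301242,  0.03632986,
        0.02345738]), 'joint_efforts': array([ 4.43727951e-01, -3.04251766e+01, -4.22016585e+01,  2.73192348e-01,
       -3.81329700e+00,  2.81759561e-02]), 'tool_pos': array([588.59473968,  71.76594232,  55.26330383]), 'tcp_rot': array([-179.88505253,  -38.14033935,    3.15238848]), 'ft_force': array([-3.08897136, -2.0063891 ,  6.70865527]), 'wrist_torque': array([-0.1072052 ,  0.00722483, -0.01933124]), 'finger_gap': 57.67569959175511}
```

```bash
python3 -m jog '[[[0.18,0,-0.24,0,0,0,0],[0.31,0,-0.4,0,0,0,0],[0.4,0,-0.5,0,0,0,0],[0.4,0,-0.5,0,0,0,0],[0.4,0,-0.5,0,0,0,0],[0.4,0,-0.5,0,0,0,0],[0,0,0,0,0,0,0]]]'
python3 - <<'E'
from plan import *
from bench import snapshot
import cv2
im,d=snapshot("scene");cv2.imwrite("pics/s2.png",im[120:400,200:500,::-1].repeat(2,0).repeat(2,1))
from h import *
im,d=snapshot("wrist");K=camera_params("wrist");E=K["extrinsics"];K=K["K"]
m=cv2.erode(largest(mask(im,"blue")).astype(np.uint8),np.ones((3,3)))>0
v,u=np.nonzero(m&(d>0));x,y=(u-K[0,2])/K[0,0],(v-K[1,2])/K[0,0];t=np.hypot(x,y);k=np.tan(t)/t
z=d[v,u];P=np.c_[x*k*z,y*k*z,z]@E[:3,:3].T+E[:3,3]
p,r=now();s=telemetry.sense();print(p,s["tcp_rot"],s["ft_force"],s["finger_gap"],s["joint_pos"])
c,ang,L,e=cyl(P);a=axis([0,0,*np.radians(ang)]);print("cup",c,ang,L,e)
print("in tool: centre",r.inv().apply(c-p),"axis",r.inv().apply(a))
E
```

```text
time: 4.65
tool_pos: [590.2, 71.6, 226.2]
tcp_rot: [-179.9, -38.3, 3.2]
ft_force: [0.4, 0.5, -0.8]
finger_gap: 57.6
[588.27886694  71.5440487  221.39632698] [-179.86649867  -37.95119085    3.13957989] [-1.25686357  1.35101925 -1.52673376] 57.69378925415846 [  1.13190305 -28.31278339 125.88548178   1.95146726  44.51347794
  87.02472018]
cup [587.3730444   71.55510082 229.24138126] [  3.27004448 -12.72553776] 86.49937634384 0.4889526827957887
in tool: centre [ 4.11190628 -0.076355   -6.74180316] axis [ 6.33693131e-01 -4.18624417e-04  7.73584411e-01]
```

View pics/s2.png

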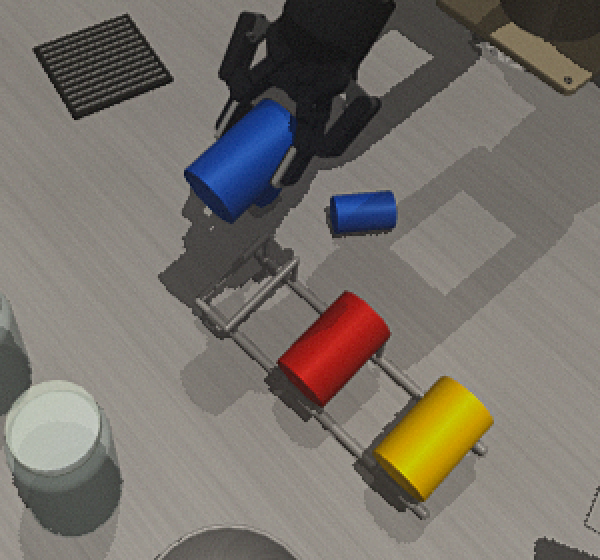

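The cup is held and clear of the rack (view at 240,160), with red (335,348) and yellow (435,437) unmoved. Next I turn it over above the mat.

Run:
```python
from plan import *
T=tool(90+39.3,-33);o=np.array([4.1,0,-6.7]);p,r=now()
rows(p,r,np.array([508.8,-287,150])-T.apply(o),T,nmin=12)
```

```text
12 x [-0.006, 0.633, 0.083] [0.0001, -0.0172, 0.009]
```

```bash
python3 -m jog '[[[-0.006,0.633,0.083,0,-0.0172,0.009,0],[-0.006,0.633,0.083,0,-0.0172,0.009,0],[-0.006,0.633,0.083,0,-0.0172,0.009,0],[-0.006,0.633,0.083,0,-0.0172,0.009,0],[-0.006,0.633,0.083,0,-0.0172,0.009,0],[-0.006,0.633,0.083,0,-0.0172,0.009,0]]]'
python3 -m jog '[[[-0.006,0.633,0.083,0,-0.0172,0.009,0],[-0.006,0.633,0.083,0,-0.0172,0.009,0],[-0.006,0.633,0.083,0,-0.0172,0.009,0],[-0.006,0.633,0.083,0,-0.0172,0.009,0],[-0.006,0.633,0.083,0,-0.0172,0.009,0],[-0.006,0.633,0.083,0,-0.0172,0.009,0],[0,0,0,0,0,0,0],[0,0,0,0,0,0,0]]]'
python3 - <<'E'
from plan import *
from h import *
from bench import snapshot
s=telemetry.sense();p,r=now();print(p,s["joint_pos"],s["ft_force"],s["finger_gap"])
T=tool(129.3,-33);print("rot err deg",np.degrees((r.inv()*T).as_rotvec()))
o=np.array([4.1,0,-6.7]);a0=np.array([.6335,0,.7737]);print("pred cup",p+r.apply(o),r.apply(a0))
out=[]
for n in("scene","top"):
    im,d=snapshot(n);m=cv2.erode(largest(mask(im,"blue")).astype(np.uint8),np.ones((3,3)))>0
    P=pts(n,d,m);v,u=np.nonzero(m);print(n,m.sum(),u.mean(),v.mean(),P.min(0),P.max(0),np.median(P,0))
    cv2.imwrite(f"pics/{n}3.png",cv2.resize(im[60:260,150:400] if n=="scene" else im[100:300,350:600],None,fx=3,fy=3)[:,:,::-1]);np.savez(n+"3.npz",im=im,d=d)
E
```

```text
time: 5.5
tool_pos: [582.3, -115.9, 184.4]
tcp_rot: [-173.7, 0.9, -14.9]
ft_force: [-0.0, 0.7, -0.5]
finger_gap: 57.7
time: 6.5
tool_pos: [502.9, -282.9, 147.2]
tcp_rot: [179.8, 39.1, -33.0]
ft_force: [-0.3, 0.1, -0.4]
finger_gap: 58.0
[ 502.93380689 -282.89480786  147.15433846] [-33.93494118  46.32732964  52.17095813  -0.93900939 120.58726431
  88.79842378] [-0.30337726  0.12719563 -0.40801152] 57.95561618636276
rot err deg [ 0.21878444 -0.204576   -0.00232527]
pred cup [ 509.15976497 -286.90765151  149.76863222] [ 0.00152841 -0.00454081 -0.99995549]
scene 225 22.835555555555555 14.733333333333333 [  436.10932738 -2400.97088073  -651.85707692] [  732.41214989 -2354.1407654   -461.71692729] [  591.23632391 -2380.48125222  -580.30950532]
top 512 275.744140625 237.58984375 [397.82897182  50.64312541  29.4989095 ] [458.21177587 104.22922898  44.68905954] [428.0391978   76.56199493  38.88652769]
```

View pics/scene3.png

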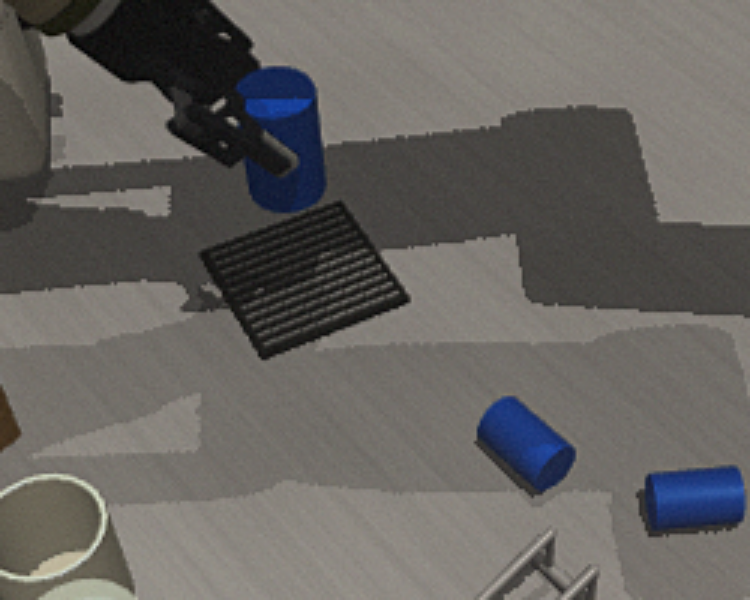

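The cup is upright with its mouth down (crop 285,140), above the mat (305,280). I check its tilt, centre and base height from depth before lowering.

```bash
cat > chk.py <<'E'
from h import *
import sys
def check(f,box,n="scene"):
    x,y,w,h=box;im,d=f["im"],f["d"];m=np.zeros(d.shape,np.uint8)
    hs=cv2.cvtColor(im,cv2.COLOR_RGB2HSV);m[y:y+h,x:x+w]=cv2.inRange(hs,(100,110,20),(132,255,255))[y:y+h,x:x+w]
    m=cv2.erode(largest(m).astype(np.uint8),np.ones((3,3)))>0
    P=pts(n,d,m);zt=np.percentile(P[:,2],98);top=P[P[:,2]>zt-4];S=P[P[:,2]<zt-10]
    z0=S[:,2].mean();C=camera_params(n)["extrinsics"][:2,3]
    def g(q): return np.hypot(S[:,0]-q[0]-q[2]*(S[:,2]-z0),S[:,1]-q[1]-q[3]*(S[:,2]-z0))-29
    c=S[:,:2].mean(0);c=c+(c-C)/np.linalg.norm(c-C)*20
    r=least_squares(g,[*c,0,0],loss="soft_l1")
    print(n,"base z",np.median(top[:,2]),"side zmin",np.percentile(S[:,2],1),"centre",r.x[:2],"z0",z0,"tilt deg",np.degrees(r.x[2:]),"rms",np.std(r.fun),len(S),len(top))
E
python3 - <<'E'
from chk import *
check(np.load("scene3.npz"),(222,75,45,60))
E
```

```text
scene base z 194.15647292797826 side zmin 106.80107165304831 centre [ 511.07565349 -288.8607067 ] z0 140.78407084071435 tilt deg [0.40597096 0.09126752] rms 1.180107899552122 378 295
```

```bash
python3 -m jog '[[[0.278,0,0.34,0,0,0,0],[0.278,0,0.34,0,0,0,0],[0.278,0,0.34,0,0,0,0],[0.2,0,0.245,0,0,0,0],[0.08,0,0.095,0,0,0,0],[0,0,0,0,0,0,0],[0,0,0,0,0,0,0]]]'
python3 - <<'E'
from chk import *
from plan import *
from bench import snapshot
p,r=now();s=telemetry.sense();print(p,s["ft_force"],s["finger_gap"],p+r.apply([4.1,0,-6.7]),r.apply([.6335,0,.7737]))
im,d=snapshot("scene");np.savez("scene4.npz",im=im,d=d)
check(dict(im=im,d=d),(222,85,50,75))
cv2.imwrite("pics/s4.png",cv2.resize(im[60:260,150:400],None,fx=3,fy=3)[:,:,::-1])
E
```

```text
time: 7.48
tool_pos: [504.0, -284.5, 61.9]
tcp_rot: [179.7, 38.9, -33.1]
ft_force: [-0.2, 0.5, -0.2]
finger_gap: 57.5
[ 504.01247671 -284.5041442    61.86074973] [-0.19940676  0.53369153 -0.19475876] 57.4915458870118 [ 510.23084012 -288.51241091   64.50002131] [ 0.00389416 -0.00709599 -0.99993421]
scene base z 109.05909817196368 side zmin 22.830649790971574 centre [ 512.22633939 -290.35820555] z0 56.27008930456821 tilt deg [-0.16491474  0.16455692] rms 1.197423969376884 303 271
```

View pics/s4.png

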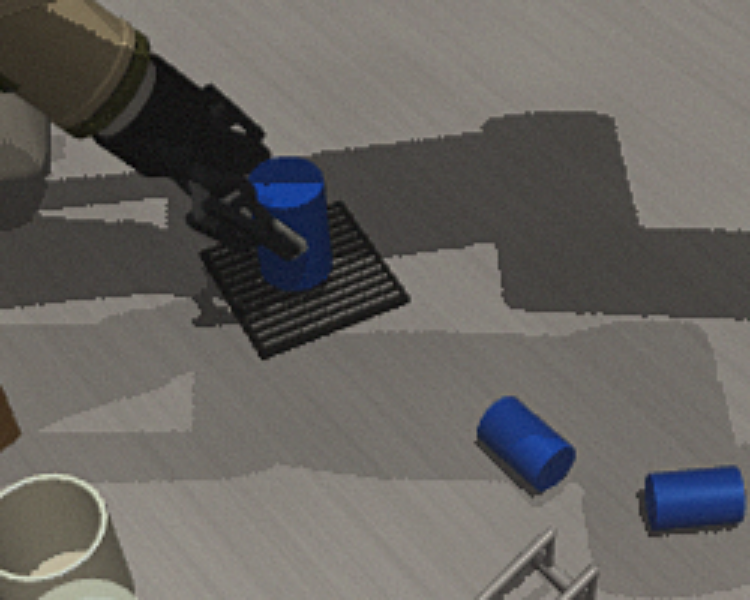

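The cup is centred over the mat (crop 295,225), about 13 mm up. I lower it slowly until contact.

```bash
J='python3 -m jog'; python3 -m jog '[[[0.032,0,0.039,0,0,0,0],[0.032,0,0.039,0,0,0,0],[0.032,0,0.039,0,0,0,0],[0.026,0,0.031,0,0,0,0],[0,0,0,0,0,0,0]]]'
python3 -m jog '[[[0.013,0,0.0155,0,0,0,0],[0,0,0,0,0,0,0]]]'
python3 -m jog '[[[0.013,0,0.0155,0,0,0,0],[0,0,0,0,0,0,0]]]'
python3 -m jog '[[[0.013,0,0.0155,0,0,0,0],[0,0,0,0,0,0,0]]]'
```

```text
time: 8.15
tool_pos: [503.4, -284.1, 51.1]
tcp_rot: [179.7, 39.0, -33.1]
ft_force: [-0.9, -0.7, -1.0]
finger_gap: 57.5
time: 8.4
tool_pos: [503.5, -284.2, 50.3]
tcp_rot: [179.7, 39.0, -33.1]
ft_force: [1.6, 0.2, 0.2]
finger_gap: 57.9
time: 8.65
tool_pos: [503.5, -284.2, 49.3]
tcp_rot: [179.7, 39.0, -33.1]
ft_force: [0.4, 0.0, -1.2]
finger_gap: 58.1
time: 8.9
tool_pos: [503.7, -284.4, 48.9]
tcp_rot: [179.7, 39.0, -33.1]
ft_force: [-0.2, -0.7, 3.3]
finger_gap: 58.0
```

```bash
python3 -m jog '[[[0.013,0,0.0155,0,0,0,0],[0,0,0,0,0,0,0]]]'
python3 - <<'E'
from chk import *
from plan import *
from bench import snapshot
im,d=snapshot("scene");check(dict(im=im,d=d),(222,90,50,75));print(telemetry.sense()["ft_force"])
E
```

```text
time: 9.15
tool_pos: [503.8, -284.4, 48.8]
tcp_rot: [179.7, 39.0, -33.1]
ft_force: [-0.8, -0.1, 8.2]
finger_gap: 58.0
scene base z 96.11050383563611 side zmin 10.323526851712524 centre [ 512.28561584 -290.44536038] z0 42.804027716399155 tilt deg [0.56481306 0.72665281] rms 1.3017110237333265 286 269
[-0.19645454 -1.14193002  8.93723968]
```

Contact: base at 96.1 mm (6 + 90), 8 N. I ease off slightly, open and back off along the tool axis.

```bash
python3 -m jog '[[[-0.008,0,-0.01,0,0,0,0],[0,0,0,0,0,0,0.75],[0,0,0,0,0,0,0.8],[0,0,0,0,0,0,0.9],[0,0,0,0,0,0,1],[0,0,0,0,0,0,1],[0,0,0,0,0,0,1],[0,0,0,0,0,0,1]]]'; python3 -m jog '[[[0,0,-0.15,0,0,0,1],[0,0,-0.3,0,0,0,1],[0,0,-0.4,0,0,0,1],[0,0,-0.5,0,0,0,1],[0,0,-0.5,0,0,0,1],[0,0,-0.5,0,0,0,1],[0,0,-0.5,0,0,0,1],[0,0,0,0,0,0,1],[0,0,0,0,0,0,1]]]'
python3 - <<'E'
from chk import *
from plan import *
from bench import snapshot
print(telemetry.sense()["ft_force"])
A,d=snapshot("scene");check(dict(im=A,d=d),(222,90,50,75))
for c in("red","yellow"):
    m=largest(mask(A,c));print(c,cyl(pts("scene",d,cv2.erode(m.astype(np.uint8),np.ones((3,3)))>0)))
cv2.imwrite("pics/s5.png",cv2.resize(A[60:360,180:480],None,fx=2,fy=2)[:,:,::-1])
E
```

```text
time: 10.2
tool_pos: [503.6, -284.3, 48.0]
tcp_rot: [179.7, 39.0, -33.1]
ft_force: [0.2, -0.4, 0.0]
finger_gap: 85.4
time: 11.32
tool_pos: [578.9, -332.4, 157.7]
tcp_rot: [179.7, 39.0, -33.1]
ft_force: [-0.4, -0.2, -0.3]
finger_gap: 85.6
[-0.3775842  -0.16766962 -0.30307185]
scene base z 96.19640937949407 side zmin 11.09395839922078 centre [ 512.34549785 -290.64420921] z0 51.53186437169074 tilt deg [0.01709275 0.38652491] rms 1.2199368062734113 508 269
red (array([583.18553652, 185.49664847,  63.79139155]), array([  3.71233416, -12.142873  ]), np.float64(85.92911050222638), np.float64(1.3500808369227533))
yellow (array([576.33660833, 300.30921818,  63.87875459]), array([  3.56397896, -12.21148835]), np.float64(86.55525313877712), np.float64(1.3750646346785358))
```

View pics/s5.png

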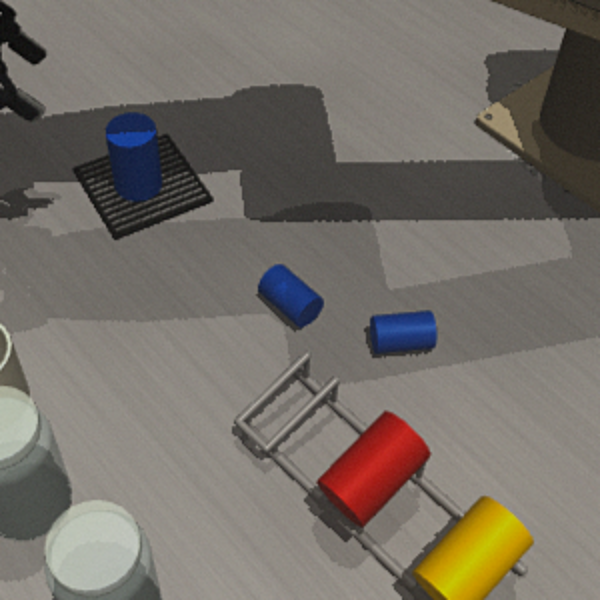

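The cup stands at (135,158) upright on the mat, about 4 mm from its centre. The gripper is clear at top left, and red (375,467) and yellow (472,548) are unmoved. I hand it in.

```bash
python3 -c "from bench import job;print(job.hand_in())"
```

```text
the job is handed in; nothing more can be done
None
```

The blue tumbler now stands upside down on the drying mat, and I handed the job in after about 11.4 s of robot time.

I gripped it across its sides at about 40° to its axis, lifted it, turned it over and lowered it onto the mat. Contact was at about 8–9 N. I eased off slightly, opened the fingers and backed away along the tool axis.

My last checks, from the scene camera after release:
- **Blue tumbler:** its base is at 96.2 mm, which matches the 6 mm mat plus the 90 mm cup. It leans less than 0.5° and stands about 4–5 mm from the mat's centre, so the whole rim is on the mat.
- **Red and yellow tumblers:** both measure within 0.5 mm of where they started.
- **Gripper:** open and clear, with the wrist force back to about zero.

No check failed. The camera views disagreed by 2–3 mm on where the tumblers lay, so I used a value in between.

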